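# Lock the telescopic board brush back together

### The arm

A 6-joint arm with a two-finger parallel gripper is mounted at the origin on the work surface. World frame = base frame: x ahead of the robot, y to its left, z up, the work surface at z = 0. Lengths are in m, angles in rad, forces in N, time in s.
With the tool pointing down it reaches from about 0.3 to 1 m from the base axis. Payload 5.1 kg.
Tool frame: the origin (TCP) lies midway between the tips of the shut fingers; the grasp point (between the pads) lies 19 mm behind it (grip_point_offset is the distance from the TCP to the grasp point, in m); z points along the fingers, y is the direction in which the jaws open and shut (so a half turn about z gives the same grasp; the last joint's range is limited). The gripper opens to 95 mm and grips with 3 to 60 N. Pads are 20 mm wide; open, the fingers measure 119 mm over their backs; the gripper's body (75 mm by 180 mm) begins 59 mm behind the grasp point.
Start: joints at [-1.325, 0.124, 1.65, -0, 1.367, -0.083], TCP at [0.21, -0.615, 0.215] pointing down, gripper open.
Joint ranges: [-2.61, 2.61], [-1.02, 2.33], [0.03, 2.71], [-1.35, 4.49], [0.32, 2.68], [-2.91, 2.91]. Speed limits (rad/s): [2.57, 2.57, 3.14, 3.14, 3.14, 3.14].

### API

Orientations are given as a rotation vector (axis times angle).
In Python, from bench import state, capture, sign_off, grip_point_offset gives the robot as it stands.
- The arm moves only by the tool carry_out, never from a script. Its argument "commands" is a list of rows, each an object of numbers: "tx", "ty", "tz": the shift along the tool's x, y, z in units of 30 mm (1.0 is 30 mm); "ax", "ay", "az": the turn, a rotation vector about the tool's x, y, z in degrees; "hand": the gripper command: -1 is shut, 1 is fully open, values between are in proportion. In form: [{"tx": .., "ty": .., "tz": .., "ax": .., "ay": .., "az": .., "hand": ..}, ...]. A call has 1 to 10 rows; each row is the pose to reach, as a shift and turn from the pose commanded when the call began, along the tool's axes at that moment; what a row does not reach only later rows make up. A row lasts 1/12 s, in which the tool goes at most 41.7 mm and 7.16 degrees, less where a joint would pass 70% of its speed; a pose out of reach is approached as far as the arm can. A call with a gripper value outside its range is refused whole. The fingers move at their own pace and stop on an object; the grip force is fixed at half the most. Time passes only in rows, so rows that repeat a pose let the fingers close. It gives the time, the measured TCP pose, the force and the opening at its end, in the units of the state.
- state(): the state, without advancing time (a new reading comes with each control period).
- capture(name): name is "scene" or "top" or "wrist"; returns a dict with "pixels" (420x560x3 uint8, red, green, blue), "depth" (420x560 float32, m along the optical axis (not along the pixel's ray), 0 where there is no reading), "fx", "fy", "cx", "cy" (pixels), "k1" (the pictures are not rectified: a ray, as slopes to the right and down, at radius r is drawn at 1 + k1 r^2 times it, then the intrinsics apply), "rvec" (rotation vector, rad) and "tvec" (3), from world to camera coordinates, as OpenCV has them. Camera axes: x right, y down, z forward; pixel columns grow to the right and rows downward; lengths in m; the calibration is good to about 2 mm. A picture is of the moment at which its call begins.
- sign_off(): hands the job in, once; it reports no verdict.
The state is a dict: "clock": time; "q": joint angles; "joint_vel": joint speeds; "tau": joint torques, N m; "eef_pos": TCP position; "tcp_rot": TCP orientation; "force": force on the tool from outside, world axes, zero at the start; "torque": the same for the moment, N m; "grip_width": finger opening in m.
Only numpy, scipy, OpenCV 4.12 (cv2) and the standard library are available. Lean on these libraries where they do the work, as an engineer would, in place of code of your own. Each camera call takes 0.05 s, during which the arm holds its last target.

### The job

Put the cellar brush back into working order: pinch the two spring buttons on the brush's inner tube flush, start the tube into the outer tube with the buttons held in, then push the brush on until both buttons pop out through the holes of the outer tube and lock it. Push gently, never ramming the tube, the buttons or the outer tube's mouth, stop as soon as it locks, and leave everything else on the table where it lies.

Things in the scene. Friction and masses are not known exactly. Their poses are not given: they have to be found in the camera images.
- stand: Brown wooden holding board fixed to the table, 220 x 360 x 20 mm, carrying the pole lying level. Origin on the table, z up. Its y axis is the pole's direction, from outer tube to brush; the board reaches from y = -240 to +120 mm. The common axis of both tubes runs along y at x = 0, 75 mm above the table.
- saddle: Dark steel saddle fixed to the board: two clamps 41 mm wide, 20 mm long, up to 102 mm above the table. Origin on the tube axis in the clamp nearer the brush, axes as the stand's. It holds fast the outer tube: square, aluminium, 33 mm outside, 27 mm inside, 200 mm long, open mouth (blunt edge) to +y. The outer tube counts as part of the saddle.
- mouth_mean (a point): Fixed point on the tube axis, 90 mm in +y from the saddle's origin, where the outer tube's mouth lies on average. How far the outer tube sticks out differs: its true mouth is up to 20 mm either side (along y) of this point, to be found by touch or sight. Each side wall (-x, +x) has an oblong hole, 19 mm along y, 13 mm high, at axis height, centred 45 mm in from the true mouth.
- tube: The brush's inner tube, square, steel, 25 mm, its lower end already in the outer tube. It slides along y (friction about 2.5 N; -y is inwards) and cannot turn or come out. Origin on the axis midway between the buttons, axes as the stand's; at the start 10 to 70 mm outside the mouth. Towards the brush the tube is bare from y = 8 to 87 mm, then comes a black socket 34 mm wide, then the brush head.
- button_near_face (a point): Centre of the outer face of the dark spring button on the tube's -x side: 16 mm along the tube, 10 mm high, standing 6 mm out. Spring 3 N at first, 6 N when flush. Standing out, it stops dead at the mouth. Once 2 mm or more of its front is under the outer tube it stays in when let go, rubs along inside, and springs out at the hole, stopping the tube dead both ways.
- button_far_face (a point): The same for the opposite button on the +x side (37 mm over both faces): closing two fingers across the tube presses both. Fingers pressing only the brush-side half (8 mm) of the buttons leave the front halves free to go under the outer tube before the fingers meet the mouth.
- button_near (a joint): How far the -x button is pressed in (m): 0 fully out, 0.006 flush with the tube, about 0.005 while it rides inside the outer tube.
- button_far (a joint): The same for the +x button.
- brush_back (a point): Centre of the flat far face (+y side) of the wooden brush head, on the tube axis, 155 mm in +y from the tube's origin: the face to push on, 140 mm wide, 28 mm high. The head is 40 mm thick (y = 115 to 155 mm of the tube), with 33 mm of stiff bristles under it.
- basin: Bystander: round plastic basin, 250 mm across, 100 mm high; origin at the centre of its underside.
- salt_jar: Bystander: white jar with a steel cap, 84 mm across, 110 mm high; origin likewise.
- scrub_brush: Bystander: small wooden hand brush, 150 x 55 x 47 mm, lying bristles down; origin likewise.
- trier: Bystander: cheese trier lying on the board on the -x side of the outer tube, a 14 mm steel rod 150 mm long with a 60 mm wooden cross handle 18 mm thick.
- end_cap: Bystander: black rubber end cap, 36 mm across, 30 mm high, standing on the board on the +x side of the outer tube; origin at the centre of its underside.

How it is judged:
By the outcome, as a careful person would: the job done as asked, in the order asked, and still so for the second after the job is handed in, with the robot touching nothing.
It also fails if it takes over 42 s, if anything falls off the work surface, if the arm or the gripper's body presses on something with over 40 N, if the wrist force passes 120 N, or if a joint passes its speed limit or range.

## Working session

There is one attempt and no reset: what is moved stays moved. The work goes in short steps, Python scripts to look and compute and a tool call to move; the robot and the scene stay as the last step left them, time stands still between calls to the robot, and variables do not carry over. Pictures are saved under pics/ and viewed, and the job is handed in when it is done.

Besides the shell and the picture viewer there is one more tool, called after "Call:" in YAML: its name, and indented under it one key for each argument. carry_out: Moves the arm, as the interface text tells. Its arguments: {"type":"object","properties":{"commands":{"type":"array"}},"required":["commands"]}

```bash
ls; mkdir -p pics
cat > h.py <<'E'
import numpy as np, cv2
from bench import state, capture, sign_off, grip_point_offset
def snap(n,f):
    c=capture(n); cv2.imwrite('pics/'+f,c['pixels'][:,:,::-1]); np.save('/tmp/'+f[:-4]+'.npy',c,allow_pickle=True); return c
def load(f): return np.load('/tmp/'+f+'.npy',allow_pickle=True).item()
def rays(c,uv):
    uv=np.array(uv,float).reshape(-1,2)
    xd=(uv[:,0]-c['cx'])/c['fx']; yd=(uv[:,1]-c['cy'])/c['fy']
    x,y=xd.copy(),yd.copy()
    for _ in range(20):
        s=1+c['k1']*(x*x+y*y); x=xd/s;y=yd/s
    return np.stack([x,y,np.ones_like(x)],1)
def cam(c):
    R=cv2.Rodrigues(np.array(c['rvec'],float))[0]; t=np.array(c['tvec'],float).ravel(); return R,t
def onplane(c,uv,z):
    R,t=cam(c); d=rays(c,uv)@R; o=-R.T@t
    return o+d*((z-o[2])/d[:,2])[:,None]
def depthpt(c,uv):
    R,t=cam(c); r=rays(c,uv); uv=np.array(uv,int).reshape(-1,2)
    z=c['depth'][uv[:,1],uv[:,0]]
    return (r*z[:,None]-t)@R
def cloud(c):
    h,w=c['depth'].shape; u,v=np.meshgrid(np.arange(w),np.arange(h))
    return depthpt(c,np.stack([u.ravel(),v.ravel()],1)).reshape(h,w,3)
E
python3 - <<'E'
from h import *
print(state(),grip_point_offset)
for n in ['scene','top','wrist']:
    c=snap(n,n+'0.png'); R,t=cam(c); print(n,c['fx'],c['k1'],-R.T@t)
E
```

```text
pics
{'clock': 0.0, 'q': array([-1.32460321e+00,  1.24509324e-01,  1.65168771e+00, -3.04822846e-05,
        1.36748795e+00, -8.26449689e-02]), 'joint_vel': array([ 1.17828819e-03,  5.19228226e-05,  5.53850975e-04,  3.03647099e-04,
       -2.09848449e-03, -2.58241849e-04]), 'tau': array([-4.43945946e-04, -4.17595840e+01, -3.59929919e+01,  7.72706419e-02,
        4.90895938e-02, -1.81567029e-04]), 'eef_pos': array([ 0.20969113, -0.61456178,  0.21337622]), 'tcp_rot': array([-3.09716751e+00, -5.13882137e-01,  3.14980301e-04]), 'force': array([1.04214949, 0.07502183, 0.62366701]), 'torque': array([-0.02765151, -0.05184807, -0.02157543]), 'grip_width': 0.09530561186337497} 0.0188
scene 382.0951280120848 -0.01319629044894384 [ 1.15507451 -0.02866366  1.11804057]
top 540.3735466976448 -0.028270305777589003 [0.23326509 0.02328591 1.77777367]
wrist 378.7808288716212 -0.044079506838965415 [ 0.28502485 -0.59046525  0.38478377]
```

View pics/scene0.png

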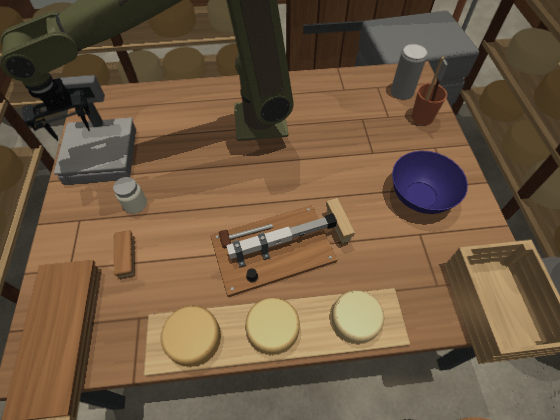

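View pics/top0.png

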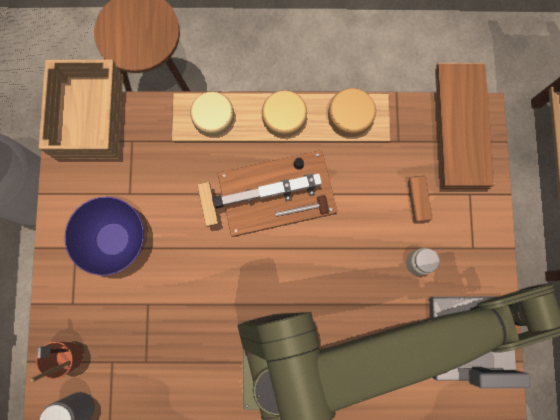

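View pics/wrist0.png

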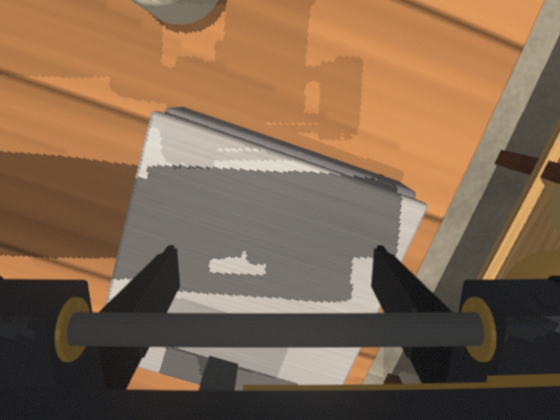

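The top view shows the stand at about (277,193), with the brush head at (207,203) and the outer tube from (258,192) to (322,180). The basin is at (105,236), clear of the brush. I'll enlarge that region and measure it.

Run:
```python
from h import *
c=load('top0'); im=c['pixels'][140:250,180:345,::-1]
cv2.imwrite('pics/topz.png',cv2.resize(im,None,fx=4.8,fy=4.8,interpolation=cv2.INTER_CUBIC))
c=load('scene0'); im=c['pixels'][190:300,205:365,::-1]
cv2.imwrite('pics/scz.png',cv2.resize(im,None,fx=4.8,fy=4.8,interpolation=cv2.INTER_CUBIC))
for n in ['top0','scene0']:
    c=load(n); P=cloud(c); 
    m=(P[...,0]>.3)&(P[...,0]<.75)&(P[...,1]>-.2)&(P[...,1]<.35)&(P[...,2]>.07)&(P[...,2]<.12)
    print(n,m.sum(), np.isfinite(P).all(), (c['depth']>0).mean())
    hsv=cv2.cvtColor(c['pixels'],cv2.COLOR_RGB2HSV)
    # bright grey = outer tube
    g=m&(hsv[...,1]<40)&(hsv[...,2]>90)
    p=P[g]; print(g.sum(),p.mean(0),p.min(0),p.max(0))
    h=m&(hsv[...,1]>70)
    p=P[h]; print('head',h.sum(),p.mean(0),p.min(0),p.max(0), cv2.minAreaRect((p[:,:2]*1000).astype(np.float32)))
```

```text
top0 1754 True 0.9959863945578231
1021 [0.58963806 0.00426671 0.09063356] [ 0.54083737 -0.14268365  0.07020515] [0.63827479 0.17356738 0.10873317]
head 573 [0.54129084 0.21232757 0.08853378] [ 0.47049404 -0.14581351  0.07035698] [0.63593087 0.25025988 0.1009342 ] ((582.15966796875, 47.79618835449219), (140.56149291992188, 389.3220520019531), 13.395047187805176)
scene0 1832 True 0.9960204081632653
902 [0.59332467 0.00418622 0.08757918] [ 0.54436761 -0.14255924  0.07005935] [0.64199255 0.17148439 0.10413193]
head 535 [0.54997389 0.21089107 0.08569607] [ 0.47339743 -0.14582973  0.07032714] [0.61348315 0.24969612 0.09464557] ((567.819580078125, 46.62567138671875), (140.642578125, 391.983154296875), 7.995175361633301)
```

View pics/topz.png

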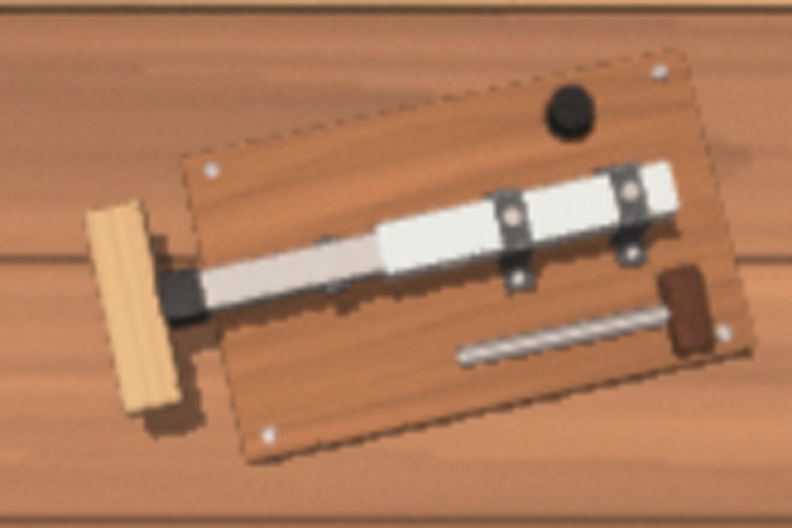

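View pics/scz.png

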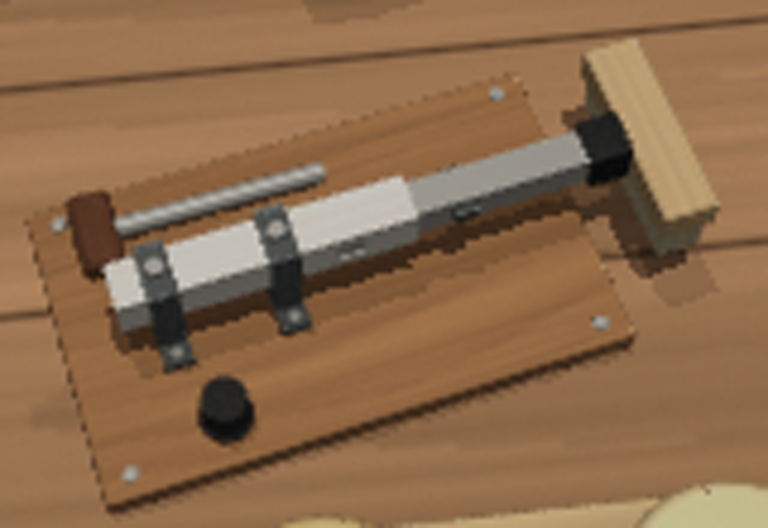

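Run:
```python
from h import *
for n in ['top0','scene0']:
    c=load(n); P=cloud(c); hsv=cv2.cvtColor(c['pixels'],cv2.COLOR_RGB2HSV)
    roi=(P[...,0]>.4)&(P[...,0]<.7)&(P[...,1]>-.2)&(P[...,1]<.3)&(P[...,2]>.06)&(P[...,2]<.12)
    R=cam(c)
    # brush head: yellowish
    hd=roi&(hsv[...,1]>60)&(hsv[...,2]>120)&(P[...,1]>.17)&(P[...,2]>.08)
    vv,uu=np.nonzero(hd); p=onplane(c,np.stack([uu,vv],1),.089)
    r=cv2.minAreaRect((p[:,:2]*1000).astype(np.float32)); print(n,'head rect',r, 'z',np.median(P[hd][:,2]))
    b=np.array([np.array(x) for x in cv2.boxPoints(r)]);print(b.round(1).tolist())
    # tubes on top planes
    ang=r[2]
    tb=roi&(hsv[...,1]<50)&(hsv[...,2]>120)&(P[...,2]>.08)
    vv,uu=np.nonzero(tb); uv=np.stack([uu,vv],1)
    p=onplane(c,uv,.0915)[:,:2]; V=hsv[vv,uu,2]
    m=p.mean(0); d=np.linalg.svd(p-m)[2][0] if len(p)<5 else np.linalg.eigh(np.cov((p-m).T))[1][:,1]; d*=np.sign(d[1]); print('axis mean',m,d,np.degrees(np.arctan2(-d[0],d[1])))
    s=(p-m)@d; w=(p-m)@np.array([d[1],-d[0]])
    for a in np.arange(-.16,.2,.008):
        k=(s>=a)&(s<a+.008)
        if k.sum(): print(round(a+.004,3),k.sum(),'V',int(V[k].mean()),'w %.4f %.4f'%(w[k].min(),w[k].max()),'mid',(m+d*(a+.004)).round(3))
```

```text
top0 head rect ((541.255615234375, 216.81578063964844), (140.83448791503906, 39.7664794921875), 12.772872924804688) z 0.08888215974513801
[[468.20001220703125, 220.60000610351562], [477.0, 181.89999389648438], [614.2999877929688, 213.0], [605.5, 251.8000030517578]]
axis mean [0.58955075 0.00918002] [-0.22896147  0.97343549] 13.235936674272443
-0.156 7 V 228 w -0.0129 0.0140 mid [ 0.625 -0.143]
-0.148 28 V 227 w -0.0177 0.0155 mid [ 0.623 -0.135]
-0.14 25 V 220 w -0.0170 0.0145 mid [ 0.622 -0.127]
-0.132 16 V 152 w -0.0156 0.0184 mid [ 0.62  -0.119]
-0.124 10 V 172 w -0.0031 0.0199 mid [ 0.618 -0.112]
-0.116 18 V 181 w -0.0168 0.0164 mid [ 0.616 -0.104]
-0.108 24 V 229 w -0.0161 0.0147 mid [ 0.614 -0.096]
-0.1 26 V 229 w -0.0171 0.0161 mid [ 0.612 -0.088]
-0.092 27 V 229 w -0.0164 0.0151 mid [ 0.611 -0.08 ]
-0.084 27 V 226 w -0.0174 0.0166 mid [ 0.609 -0.073]
-0.076 26 V 226 w -0.0176 0.0156 mid [ 0.607 -0.065]
-0.068 25 V 227 w -0.0169 0.0163 mid [ 0.605 -0.057]
-0.06 29 V 222 w -0.0172 0.0160 mid [ 0.603 -0.049]
-0.052 15 V 150 w -0.0133 0.0167 mid [ 0.601 -0.041]
-0.044 11 V 178 w 
[... 3117 characters left out ...]
.059]
0.06 17 V 154 w -0.0097 0.0110 mid [0.579 0.067]
0.068 16 V 152 w -0.0110 0.0097 mid [0.578 0.075]
0.076 17 V 152 w -0.0104 0.0117 mid [0.576 0.083]
0.084 17 V 153 w -0.0094 0.0113 mid [0.574 0.091]
0.092 16 V 152 w -0.0108 0.0100 mid [0.573 0.098]
0.1 17 V 152 w -0.0112 0.0110 mid [0.571 0.106]
0.108 18 V 151 w -0.0115 0.0117 mid [0.569 0.114]
0.116 16 V 151 w -0.0095 0.0113 mid [0.567 0.122]
0.124 17 V 151 w -0.0109 0.0100 mid [0.566 0.13 ]
0.132 16 V 151 w -0.0113 0.0110 mid [0.564 0.138]
0.14 17 V 151 w -0.0117 0.0106 mid [0.562 0.145]
0.148 16 V 151 w -0.0107 0.0103 mid [0.56  0.153]
0.156 16 V 150 w -0.0110 0.0113 mid [0.559 0.161]
0.164 8 V 151 w -0.0090 0.0109 mid [0.557 0.169]
```

Call:
carry_out:
  commands:
    - {"tx": 9.4, "ty": -7.8, "tz": 0, "az": -60, "hand": 1}
    - {"tx": 9.4, "ty": -7.8, "tz": 0, "az": -60, "hand": 1}
    - {"tx": 9.4, "ty": -7.8, "tz": 0, "az": -60, "hand": 1}
    - {"tx": 9.4, "ty": -7.8, "tz": 0, "az": -60, "hand": 1}
    - {"tx": 9.4, "ty": -7.8, "tz": 0, "az": -60, "hand": 1}
    - {"tx": 9.4, "ty": -7.8, "tz": 0, "az": -60, "hand": 1}
    - {"tx": 9.4, "ty": -7.8, "tz": 0, "az": -60, "hand": 1}
    - {"tx": 9.4, "ty": -7.8, "tz": 0, "az": -60, "hand": 1}
    - {"tx": 9.4, "ty": -7.8, "tz": 0, "az": -60, "hand": 1}
    - {"tx": 9.4, "ty": -7.8, "tz": 0, "az": -60, "hand": 1}

```text
$.commands[0]: bad value
```

```bash
cat >> h.py <<'E'
from scipy.spatial.transform import Rotation as Ro
AX0=np.array([.591,.009]); A=np.radians(12.8)
def goal(p,ang=None):
    ang=A if ang is None else ang
    s=state(); R=Ro.from_rotvec(s['tcp_rot'])
    T=np.array([[-np.sin(ang),np.cos(ang),0],[np.cos(ang),np.sin(ang),0],[0,0,-1]]).T
    d=R.inv().apply(np.array(p)-s['eef_pos'])
    rv=(R.inv()*Ro.from_matrix(T)).as_rotvec(degrees=True)
    print('clock',s['clock'],'pos',s['eef_pos'].round(4),'F',s['force'].round(2),'w',s['grip_width'].round(4))
    print('shift units',(d/.03).round(3),'turn',rv.round(2))
E
python3 - <<'E'
from h import *
goal([.591,.009,.213])
E
```

```text
Traceback (most recent call last):
  File "h.py", line 33, in goal
    print('clock',s['clock'],'pos',s['eef_pos'].round(4),'F',s['force'].round(2),'w',s['grip_width'].round(4))
                                                                                     ^^^^^^^^^^^^^^^^^^^^^
AttributeError: 'float' object has no attribute 'round'
```

Call:
carry_out:
  commands:
    - {"tx": 9.4, "ty": -7.8, "tz": 0, "ax": 0, "ay": 0, "az": -60, "hand": 1}
    - {"tx": 9.4, "ty": -7.8, "tz": 0, "ax": 0, "ay": 0, "az": -60, "hand": 1}
    - {"tx": 9.4, "ty": -7.8, "tz": 0, "ax": 0, "ay": 0, "az": -60, "hand": 1}
    - {"tx": 9.4, "ty": -7.8, "tz": 0, "ax": 0, "ay": 0, "az": -60, "hand": 1}
    - {"tx": 9.4, "ty": -7.8, "tz": 0, "ax": 0, "ay": 0, "az": -60, "hand": 1}
    - {"tx": 9.4, "ty": -7.8, "tz": 0, "ax": 0, "ay": 0, "az": -60, "hand": 1}
    - {"tx": 9.4, "ty": -7.8, "tz": 0, "ax": 0, "ay": 0, "az": -60, "hand": 1}
    - {"tx": 9.4, "ty": -7.8, "tz": 0, "ax": 0, "ay": 0, "az": -60, "hand": 1}
    - {"tx": 9.4, "ty": -7.8, "tz": 0, "ax": 0, "ay": 0, "az": -60, "hand": 1}
    - {"tx": 9.4, "ty": -7.8, "tz": 0, "ax": 0, "ay": 0, "az": -60, "hand": 1}

```text
clock: 0.98
eef_pos: [0.4032, -0.2982, 0.2144]
tcp_rot: [-2.419, -2.003, -0.003]
force: [0.6, -0.3, -0.1]
grip_width: 0.0954
```

```bash
sed -i "s/s\['grip_width'\].round(4)/round(float(s['grip_width']),4)/" h.py
python3 - <<'E'
from h import *
goal([.591,.009,.213])
E
```

```text
clock 0.9833 pos [ 0.4032 -0.2982  0.2144] F [ 0.6  -0.28 -0.08] w 0.0954
shift units [11.228  4.24   0.073] turn [  0.06  -0.11 -23.55]
```

Call:
carry_out:
  commands:
    - {"tx": 11.2, "ty": 4.25, "tz": 0, "ax": 0, "ay": 0, "az": -23.6, "hand": 1}
    - {"tx": 11.2, "ty": 4.25, "tz": 0, "ax": 0, "ay": 0, "az": -23.6, "hand": 1}
    - {"tx": 11.2, "ty": 4.25, "tz": 0, "ax": 0, "ay": 0, "az": -23.6, "hand": 1}
    - {"tx": 11.2, "ty": 4.25, "tz": 0, "ax": 0, "ay": 0, "az": -23.6, "hand": 1}
    - {"tx": 11.2, "ty": 4.25, "tz": 0, "ax": 0, "ay": 0, "az": -23.6, "hand": 1}
    - {"tx": 11.2, "ty": 4.25, "tz": 0, "ax": 0, "ay": 0, "az": -23.6, "hand": 1}
    - {"tx": 11.2, "ty": 4.25, "tz": 0, "ax": 0, "ay": 0, "az": -23.6, "hand": 1}
    - {"tx": 11.2, "ty": 4.25, "tz": 0, "ax": 0, "ay": 0, "az": -23.6, "hand": 1}
    - {"tx": 11.2, "ty": 4.25, "tz": 0, "ax": 0, "ay": 0, "az": -23.6, "hand": 1}
    - {"tx": 11.2, "ty": 4.25, "tz": 0, "ax": 0, "ay": 0, "az": -23.6, "hand": 1}

```text
clock: 1.82
eef_pos: [0.5929, 0.0057, 0.2141]
tcp_rot: [-1.962, -2.452, -0.001]
force: [-0.6, 0.8, -0.3]
grip_width: 0.0952
```

Run:
```python
from h import *
c=snap('wrist','w1.png'); goal([.591,.009,.213]); R,t=cam(c); print(-R.T@t,R[2])
```

```text
clock 1.8667 pos [0.5919 0.0038 0.214 ] F [ 0.14 -0.29 -0.82] w 0.0949
shift units [0.177 0.009 0.032] turn [-0.07 -0.01 -0.19]
[0.57592444 0.08164572 0.3854348 ] [ 0.06160589 -0.27182897 -0.96037166]
```

View pics/w1.png

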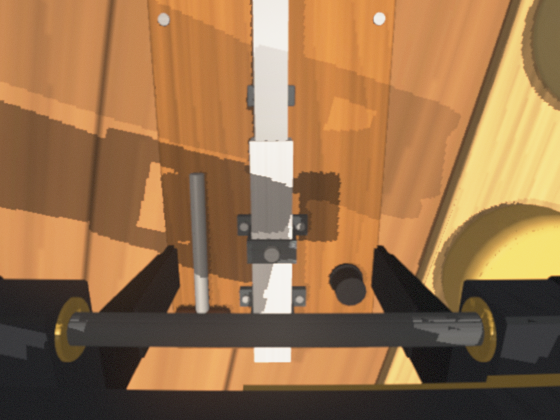

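The wrist view shows the outer tube's mouth edge at about row 140 (columns 249–293). Both buttons are at about row 97: the near one at column 250, the far one at column 292. Next I'll get sub-pixel positions.

Run:
```python
from h import *
c=load('w1'); im=c['pixels'][60:170,220:325,::-1]
cv2.imwrite('pics/w1z.png',cv2.resize(im,None,fx=5.4,fy=5.4,interpolation=cv2.INTER_CUBIC))
g=cv2.cvtColor(c['pixels'],cv2.COLOR_RGB2GRAY).astype(int)
for col in (249,250,251,254,262,270,280,288,291,293,294): print(col,[int(v) for v in g[80:150,col]])
for r in (70,85,96,120,150,180): print('row',r,g[r,240:305].tolist())
```

```text
249 [128, 128, 129, 127, 116, 101, 100, 105, 105, 107, 104, 106, 106, 105, 104, 105, 104, 105, 105, 104, 104, 106, 105, 104, 102, 94, 82, 76, 76, 84, 114, 128, 131, 132, 131, 132, 132, 132, 130, 133, 131, 131, 132, 130, 133, 131, 131, 130, 130, 130, 131, 131, 131, 132, 132, 131, 130, 126, 100, 87, 97, 141, 181, 178, 172, 174, 173, 173, 172, 173]
250 [127, 124, 127, 119, 107, 96, 101, 108, 108, 107, 105, 106, 105, 107, 106, 108, 106, 108, 107, 107, 109, 105, 106, 106, 104, 96, 83, 75, 75, 86, 110, 126, 128, 128, 127, 129, 130, 130, 129, 130, 128, 130, 128, 129, 130, 129, 132, 132, 131, 130, 131, 130, 129, 131, 131, 131, 128, 115, 97, 92, 121, 186, 232, 233, 230, 230, 230, 229, 229, 228]
251 [112, 112, 111, 103, 85, 85, 98, 107, 109, 108, 109, 107, 108, 108, 106, 107, 108, 107, 106, 104, 105, 105, 106, 105, 104, 90, 79, 73, 74, 81, 98, 110, 112, 111, 116, 122, 126, 127, 128, 126, 123, 118, 111, 114, 125, 130, 128, 128, 128, 127, 126, 120, 126, 128, 129, 130, 124, 109, 104, 109, 135, 199, 239, 242, 242, 241, 241, 241, 241, 240]
254 [180, 180, 179, 179, 177, 172, 166, 167, 174, 176, 177,
[... 4053 characters left out ...]
36, 136, 140, 142, 141, 139, 139, 137, 135, 133, 134]
row 150 [132, 131, 132, 135, 137, 138, 134, 120, 114, 171, 229, 240, 241, 241, 242, 242, 241, 241, 241, 241, 241, 241, 242, 242, 241, 241, 240, 241, 242, 242, 241, 241, 241, 241, 242, 241, 241, 241, 241, 240, 240, 240, 241, 241, 241, 241, 241, 242, 242, 242, 242, 242, 228, 174, 139, 137, 140, 142, 142, 142, 137, 137, 138, 136, 134]
row 180 [93, 93, 92, 94, 94, 97, 97, 96, 93, 97, 110, 121, 124, 125, 127, 127, 125, 125, 126, 127, 125, 127, 127, 125, 123, 123, 122, 125, 126, 125, 130, 157, 211, 234, 237, 237, 236, 239, 240, 239, 239, 238, 238, 239, 238, 238, 238, 239, 240, 239, 239, 231, 184, 108, 74, 76, 77, 80, 79, 77, 76, 75, 76, 76, 77]
```

View pics/w1z.png

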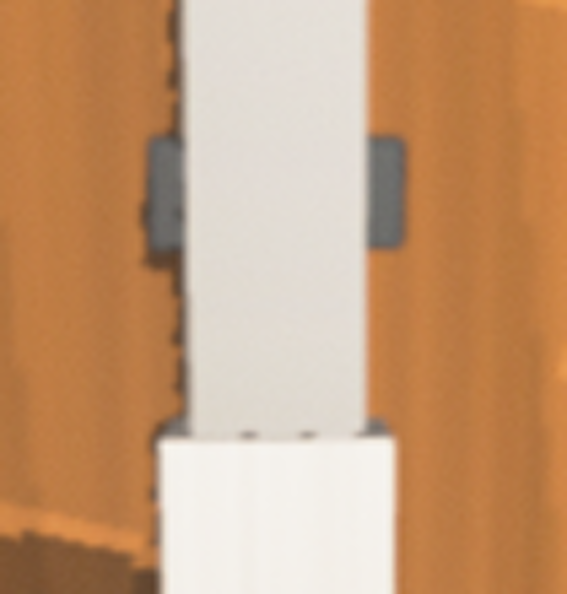

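Run:
```python
from h import *
c=load('w1')
d=np.array([-np.sin(A),np.cos(A)]); n=np.array([d[1],-d[0]])
def sw(uv,z):
    p=onplane(c,uv,z)[:,:2]-AX0; return np.c_[p@d,p@n].round(4).tolist()
print('mouth',sw([[262,140.7],[271,141],[280,140.6]],.0915))
print('outer edges',sw([[248.9,150],[292.9,150],[248.9,200],[292.9,200]],.0915))
print('tube edges',sw([[253.3,70],[287.5,70],[254,120],[287.8,120]],.0875))
print('btn back/front',sw([[250,84.2],[292,84.2],[250,105.2],[292,105.2]],.080))
print('btn faces',sw([[246.3,96],[294.9,96]],.080))
# tube edges angle: scan edges for rows
g=cv2.cvtColor(c['pixels'],cv2.COLOR_RGB2GRAY).astype(float)
rows=np.r_[5:80,108:138]
L=[];Rr=[]
for r in rows:
    x=g[r]; i=np.nonzero(x[240:275]>180)[0][0]+240; L.append([i-1+(180-x[i-1])/(x[i]-x[i-1]),r])
    j=np.nonzero(x[270:300]<185)[0][0]+270; Rr.append([j-(185-x[j])/(x[j-1]-x[j]),r])
pl=onplane(c,L,.0875)[:,:2];pr=onplane(c,Rr,.0875)[:,:2]
for p in (pl,pr):
    f=np.polyfit(p[:,1],p[:,0],1); print('angle',np.degrees(np.arctan(-f[0])), 'w at s=.075', ((p-AX0)@n).mean())
```

```text
mouth [[0.044, -0.0086], [0.0437, -0.0017], [0.044, 0.0052]]
outer edges [[0.0369, -0.0189], [0.0368, 0.0152], [-0.0031, -0.0196], [-0.0032, 0.0157]]
tube edges [[0.0958, -0.0147], [0.0958, 0.0107], [0.0594, -0.0148], [0.0593, 0.0112]]
btn back/front [[0.086, -0.0178], [0.0859, 0.0145], [0.0703, -0.0181], [0.0703, 0.0146]]
btn faces [[0.0772, -0.0209], [0.0772, 0.0168]]
angle 13.221197125916987 w at s=.075 -0.014475908869082746
angle 12.705510747927837 w at s=.075 0.010839973517340841
```

Run:
```python
from h import *
c=snap('wrist','w2.png'); goal([.591,.009,.213])
d=np.array([-np.sin(A),np.cos(A)]); n=np.array([d[1],-d[0]])
R,t=cam(c); s=state(); p=R@s['eef_pos']+t; x,y=p[:2]/p[2]; k=1+c['k1']*(x*x+y*y); print('TCP px',c['fx']*x*k+c['cx'],c['fy']*y*k+c['cy'])
g=cv2.cvtColor(c['pixels'],cv2.COLOR_RGB2GRAY).astype(int)
print([int(v) for v in g[78:112,292]],[int(v) for v in g[134:150,270]])
P=cloud(c)
for r in range(136,148): q=P[r,270]; print(r,((q[:2]-AX0)@d).round(4),q[2].round(4), c['depth'][r,270])
for r in range(78,112,2): q=P[r,292]; print(r,((q[:2]-AX0)@d).round(4),((q[:2]-AX0)@n).round(4),q[2].round(4))
r=P[60,262]; print(r)
c=load('top0');g=c['pixels'].sum(2)
print(g[183:205,244:256]//3)
print(g[192,240:275]//3)
```

```text
clock 1.9167 pos [0.5913 0.0025 0.214 ] F [-0.64 -0.44 -0.73] w 0.0951
shift units [0.214 0.037 0.032] turn [-0.08  0.01 -0.29]
TCP px 272.9700792242751 266.3138607270277
[139, 140, 141, 132, 115, 104, 111, 111, 113, 113, 112, 111, 112, 110, 110, 112, 109, 110, 110, 109, 109, 111, 110, 109, 100, 105, 127, 140, 142, 141, 140, 139, 141, 141] [217, 217, 217, 208, 196, 237, 243, 243, 242, 242, 242, 242, 242, 242, 242, 242]
136 0.0455 0.0897 0.29133847
137 0.0447 0.0886 0.29259354
138 0.0439 0.0881 0.29337424
139 0.0435 0.0918 0.28986764
140 0.0428 0.0926 0.2892792
141 0.0421 0.0932 0.28889477
142 0.0414 0.094 0.28838298
143 0.0405 0.093 0.289535
144 0.0397 0.0926 0.2901879
145 0.0389 0.0918 0.29119128
146 0.0381 0.092 0.29117495
147 0.0374 0.0924 0.29096815
78 0.0917 0.0153 0.0217
80 0.0899 0.0153 0.0219
82 0.0882 0.0154 0.0216
84 0.0842 0.0129 0.0807
86 0.0827 0.0129 0.0819
88 0.0812 0.0129 0.0826
90 0.0797 0.0129 0.0815
92 0.0783 0.0129 0.0814
94 0.0768 0.013 0.0814
96 0.0753 0.013 0.0805
98 0.0738 0.013 0.0811
100 0.0723 0.013 0.0812
102 0.0708 0.013 0.0816
104 0.0686 0.0156 0.02
106 
[... 670 characters left out ...]
5 206 206 206 206 206 204 205 204 205 205 204]
 [207 206 206 207 206 205 206 204 204 205 204 205]
 [205 205 207 206 206 206 204 204 202 195 192 189]
 [204 207 205 204 200 194 192 186 179 140 129 113]
 [195 193 191 185 163 140 131 100  92  78  78  72]
 [138 132 112  96 103 101  95  86  81  72  74  73]
 [ 78  77  72  72  98  90  74  61  66  70  72  71]
 [ 74  70  73  70  66  68  65  71  70  71  71  70]
 [ 73  72  72  72  72  70  70  70  72  69  74  83]
 [ 71  74  74  75  88  82  71  68  69  70  80 115]
 [ 88  88  85  93 115 107  77  69  73  87  95 121]]
[166 172 185 199 201 201 201 205 206 205 205 204 204 205 205 205 205 206
 209 223 232 233 232 233 233 233 233 233 233 233 234 232 233 232 232]
```

```bash
cat >> h.py <<'E'
def pt(s,w,z):
    d=np.array([-np.sin(A),np.cos(A)]); n=np.array([d[1],-d[0]]); return np.r_[AX0+s*d+w*n,z]
def swz():
    d=np.array([-np.sin(A),np.cos(A)]); n=np.array([d[1],-d[0]]); q=state()['eef_pos']; p=q[:2]-AX0; print('tcp s %.4f w %.4f z %.4f'%(p@d,p@n,q[2]))
E
sed -i 's/A=np.radians(12.8)/A=np.radians(12.95)/' h.py
python3 - <<'E'
from h import *
goal(pt(.0885,-.0016,.112))
E
```

```text
clock 1.9167 pos [0.5913 0.0025 0.214 ] F [-0.64 -0.44 -0.73] w 0.0951
shift units [ 3.164 -0.034  3.399] turn [-0.08  0.01 -0.44]
```

Call:
carry_out:
  commands:
    - {"tx": 3.16, "ty": -0.03, "tz": 1.7, "ax": 0, "ay": 0, "az": -0.4, "hand": 0.26}
    - {"tx": 3.16, "ty": -0.03, "tz": 1.7, "ax": 0, "ay": 0, "az": -0.4, "hand": 0.26}
    - {"tx": 3.16, "ty": -0.03, "tz": 1.7, "ax": 0, "ay": 0, "az": -0.4, "hand": 0.26}
    - {"tx": 3.16, "ty": -0.03, "tz": 2.6, "ax": 0, "ay": 0, "az": -0.4, "hand": 0.26}
    - {"tx": 3.16, "ty": -0.03, "tz": 3.4, "ax": 0, "ay": 0, "az": -0.4, "hand": 0.26}
    - {"tx": 3.16, "ty": -0.03, "tz": 3.4, "ax": 0, "ay": 0, "az": -0.4, "hand": 0.26}
    - {"tx": 3.16, "ty": -0.03, "tz": 3.4, "ax": 0, "ay": 0, "az": -0.4, "hand": 0.26}
    - {"tx": 3.16, "ty": -0.03, "tz": 3.4, "ax": 0, "ay": 0, "az": -0.4, "hand": 0.26}

```text
clock: 2.58
eef_pos: [0.5708, 0.0935, 0.1141]
tcp_rot: [1.961, 2.453, 0.002]
force: [-0.5, -0.4, 0.1]
grip_width: 0.0601
```

Run:
```python
from h import *
c=snap('wrist','w3.png'); goal(pt(.0885,-.0016,.112)); swz()
```

```text
clock 2.6333 pos [0.5713 0.0937 0.1148] F [-0.64 -0.34  0.4 ] w 0.0597
shift units [ 0.051 -0.047  0.093] turn [ 0.18  0.03 -0.21]
tcp s 0.0870 w -0.0002 z 0.1148
```

View pics/w3.png

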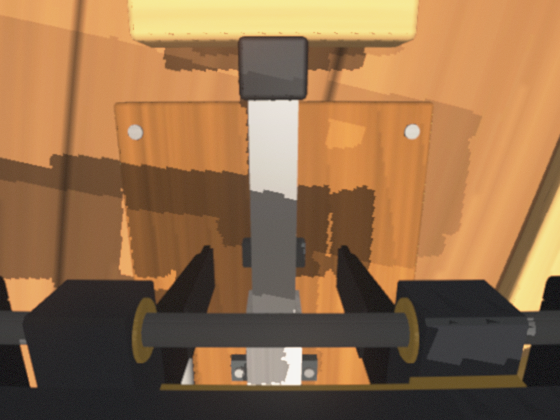

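Run:
```python
from h import *
c=load('w3'); s=state(); R,t=cam(c); Rt=Ro.from_rotvec(s['tcp_rot'])
def proj(p):
    p=R@p+t; x,y=p[:2]/p[2]; k=1+c['k1']*(x*x+y*y); return np.r_[c['fx']*x*k+c['cx'],c['fy']*y*k+c['cy'],p[2]]
for dz in (0,.02,.04,.06): print(dz,proj(s['eef_pos']+Rt.apply([0,0,dz])))
for sy in (-.03,.03): print('finger',proj(s['eef_pos']+Rt.apply([0,sy,0])))
im=c['pixels'][195:315,190:360,::-1]
cv2.imwrite('pics/w3z.png',cv2.resize(im,None,fx=4.7,fy=4.7,interpolation=cv2.INTER_CUBIC))
```

```text
0 [2.75913868e+02 2.64764670e+02 1.85523258e-01]
0.02 [2.75891313e+02 2.49259436e+02 2.04724655e-01]
0.04 [2.75872521e+02 2.36399612e+02 2.23926052e-01]
0.06 [2.75856627e+02 2.25564512e+02 2.43127449e-01]
finger [2.14799414e+02 2.64604086e+02 1.85557319e-01]
finger [3.37044529e+02 2.64797826e+02 1.85489198e-01]
```

View pics/w3z.png

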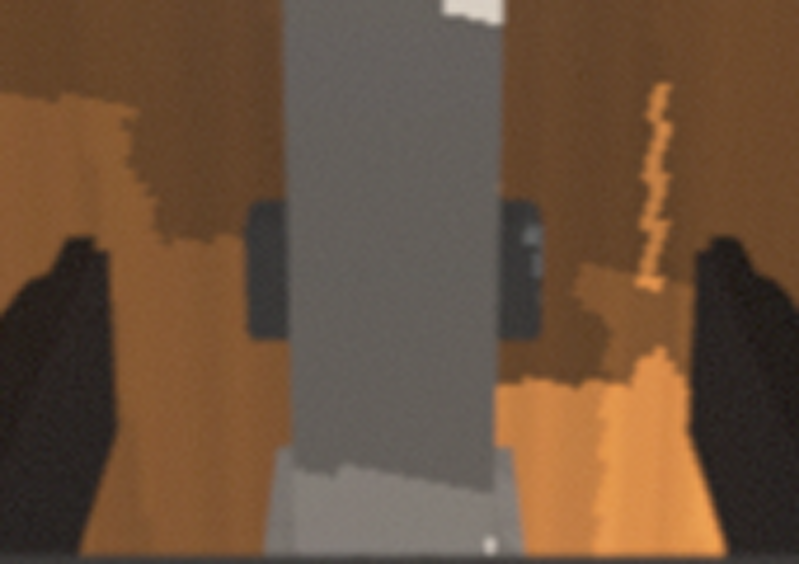

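```bash
python3 - <<'E'
from h import *
d=np.array([-np.sin(A),np.cos(A)]); n=np.array([d[1],-d[0]])
def sw(c,uv,z):
    p=onplane(c,uv,z)[:,:2]-AX0; return np.c_[p@d,p@n].round(4).tolist()
c=load('w3')
print('mouth bottom',sw(c,[[249.1,290.7],[298.5,290.7]],.0585))
print('btn',sw(c,[[246,237.6],[302,237.6],[246,267.3],[302,267.3]],.08))
c=load('w2'); print('w2 mouth',sw(c,[[270,138.6]],.0915),'btn',sw(c,[[292,82],[292,103.8]],.08))
c=load('top0'); print('top mouth',sw(c,[[258.8,192]],.0915),'btn?',sw(c,[[247,189],[249,200]],.078))
E
python3 - <<'E'
import sys; sys.path.insert(0,'.')
from h import *
c=load('scene0'); im=c['pixels'][215:255,265:335,::-1]
cv2.imwrite('pics/scz2.png',cv2.resize(im,None,fx=11,fy=11,interpolation=cv2.INTER_NEAREST))
E
```

```text
mouth bottom [[0.0424, -0.018], [0.0423, 0.015]]
btn [[0.0882, -0.0173], [0.0881, 0.015], [0.0695, -0.0178], [0.0694, 0.0153]]
w2 mouth [[0.0437, -0.0039]] btn [[0.0856, 0.0132], [0.0694, 0.0133]]
top mouth [[0.0456, -0.0018]] btn? [[0.08, 0.019], [0.0815, -0.0175]]
```

View pics/scz2.png

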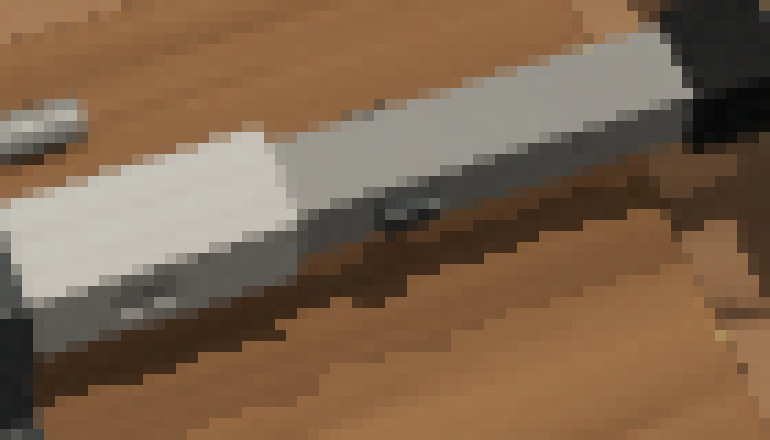

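Call:
carry_out:
  commands:
    - {"tx": 0.05, "ty": -0.03, "tz": 0.5, "ax": 0, "ay": 0, "az": 0, "hand": 0.26}
    - {"tx": 0.05, "ty": -0.03, "tz": 1.0, "ax": 0, "ay": 0, "az": 0, "hand": 0.26}
    - {"tx": 0.05, "ty": -0.03, "tz": 1.5, "ax": 0, "ay": 0, "az": 0, "hand": 0.26}
    - {"tx": 0.05, "ty": -0.03, "tz": 1.85, "ax": 0, "ay": 0, "az": 0, "hand": 0.26}
    - {"tx": 0.05, "ty": -0.03, "tz": 1.85, "ax": 0, "ay": 0, "az": 0, "hand": 0.26}
    - {"tx": 0.05, "ty": -0.03, "tz": 1.85, "ax": 0, "ay": 0, "az": 0, "hand": 0.26}
    - {"tx": 0.05, "ty": -0.03, "tz": 1.85, "ax": 0, "ay": 0, "az": 0, "hand": 0.26}

```text
clock: 3.22
eef_pos: [0.5699, 0.0959, 0.0587]
tcp_rot: [1.958, 2.454, 0.003]
force: [0.8, -0.3, 0.0]
grip_width: 0.06
```

Run:
```python
from h import *
c=snap('wrist','w4.png'); goal(pt(.0887,-.0011,.057)); swz()
im=c['pixels'][170:330,170:380,::-1]
cv2.imwrite('pics/w4z.png',cv2.resize(im,None,fx=3.7,fy=3.7,interpolation=cv2.INTER_CUBIC))
```

```text
clock 3.2667 pos [0.57   0.0959 0.0588] F [-0.62 -0.07  1.07] w 0.0599
shift units [-0.024 -0.004  0.06 ] turn [ 0.15  0.02 -0.12]
tcp s 0.0894 w -0.0010 z 0.0588
```

View pics/w4z.png

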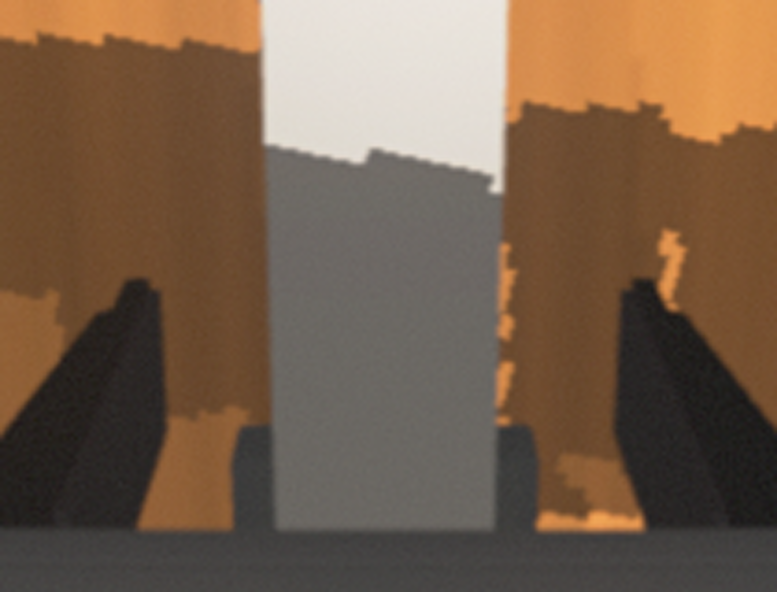

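Run:
```python
from h import *
d=np.array([-np.sin(A),np.cos(A)]); n=np.array([d[1],-d[0]])
c=load('w4')
for z in (.08,.07):
    p=onplane(c,[[236.5,284.9],[312,284.9]],z)[:,:2]-AX0; print(z,np.c_[p@d,p@n].round(4).tolist())
P=cloud(c)
for uv in ((238,290),(310,290),(272,250)):
    q=P[uv[1],uv[0]]; print(uv,(q[:2]-AX0)@d,(q[:2]-AX0)@n,q[2])
```

```text
0.08 [[0.0892, -0.0178], [0.0892, 0.0153]]
0.07 [[0.084, -0.019], [0.084, 0.0164]]
(238, 290) 0.08548983837133743 -0.017517907756159908 0.07765235504709174
(310, 290) 0.08550218793936355 0.014694765958505116 0.07780549793297825
(272, 250) 0.10931482562181902 -0.0021602254549226044 0.08874864707019336
```

Call:
carry_out:
  commands:
    - {"tx": -0.03, "ty": 0, "tz": 0.05, "ax": 0, "ay": 0, "az": 0, "hand": 0.26}
    - {"tx": -0.03, "ty": 0, "tz": 0.05, "ax": 0, "ay": 0, "az": 0, "hand": 0.26}
    - {"tx": -0.03, "ty": 0, "tz": 0.05, "ax": 0, "ay": 0, "az": 0, "hand": -0.1}
    - {"tx": -0.03, "ty": 0, "tz": 0.05, "ax": 0, "ay": 0, "az": 0, "hand": -0.3}
    - {"tx": -0.03, "ty": 0, "tz": 0.05, "ax": 0, "ay": 0, "az": 0, "hand": -0.6}
    - {"tx": -0.03, "ty": 0, "tz": 0.05, "ax": 0, "ay": 0, "az": 0, "hand": -1}
    - {"tx": -0.03, "ty": 0, "tz": 0.05, "ax": 0, "ay": 0, "az": 0, "hand": -1}
    - {"tx": -0.03, "ty": 0, "tz": 0.05, "ax": 0, "ay": 0, "az": 0, "hand": -1}
    - {"tx": -0.03, "ty": 0, "tz": 0.05, "ax": 0, "ay": 0, "az": 0, "hand": -1}
    - {"tx": -0.03, "ty": 0, "tz": 0.05, "ax": 0, "ay": 0, "az": 0, "hand": -1}

```text
clock: 4.1
eef_pos: [0.5694, 0.0952, 0.0557]
tcp_rot: [1.959, 2.455, 0.001]
force: [2.3, 1.2, -1.4]
grip_width: 0.0249
```

Run:
```python
from h import *
goal(pt(.0887,-.0011,.057)); swz(); print(state()['force'],state()['torque'])
```

```text
clock 4.1 pos [0.5694 0.0952 0.0557] F [ 2.32  1.22 -1.44] w 0.0249
shift units [-0.005  0.023 -0.044] turn [ 0.05 -0.   -0.12]
tcp s 0.0888 w -0.0018 z 0.0557
[ 2.31708797  1.22448323 -1.4391559 ] [ 0.08194158 -0.40770982 -0.05863596]
```

Call:
carry_out:
  commands:
    - {"tx": -0.1, "ty": 0, "tz": 0, "ax": 0, "ay": 0, "az": 0, "hand": -1}
    - {"tx": -0.2, "ty": 0, "tz": 0, "ax": 0, "ay": 0, "az": 0, "hand": -1}
    - {"tx": -0.3, "ty": 0, "tz": 0, "ax": 0, "ay": 0, "az": 0, "hand": -1}
    - {"tx": -0.4, "ty": 0, "tz": 0, "ax": 0, "ay": 0, "az": 0, "hand": -1}
    - {"tx": -0.5, "ty": 0, "tz": 0, "ax": 0, "ay": 0, "az": 0, "hand": -1}
    - {"tx": -0.6, "ty": 0, "tz": 0, "ax": 0, "ay": 0, "az": 0, "hand": -1}
    - {"tx": -0.7, "ty": 0, "tz": 0, "ax": 0, "ay": 0, "az": 0, "hand": -1}
    - {"tx": -0.7, "ty": 0, "tz": 0, "ax": 0, "ay": 0, "az": 0, "hand": -1}

```text
clock: 4.77
eef_pos: [0.5742, 0.074, 0.0557]
tcp_rot: [1.959, 2.455, 0.001]
force: [3.8, 1.4, -2.1]
grip_width: 0.0249
```

Run:
```python
from h import *
swz(); print(state()['force'],state()['torque'],state()['grip_width'])
for n in ('wrist','scene','top'):
    c=snap(n,n+'5.png')
c=load('wrist5'); im=c['pixels'][170:330,170:380,::-1]
cv2.imwrite('pics/w5z.png',cv2.resize(im,None,fx=3.7,fy=3.7,interpolation=cv2.INTER_CUBIC))
c=load('scene5'); im=c['pixels'][190:270,205:365,::-1]
cv2.imwrite('pics/s5z.png',cv2.resize(im,None,fx=5,fy=5,interpolation=cv2.INTER_CUBIC))
```

```text
tcp s 0.0671 w -0.0018 z 0.0557
[ 3.82194103  1.44415945 -2.13188476] [ 0.22937011 -0.7296495  -0.01433784] 0.0249087547622228
```

View pics/w5z.png

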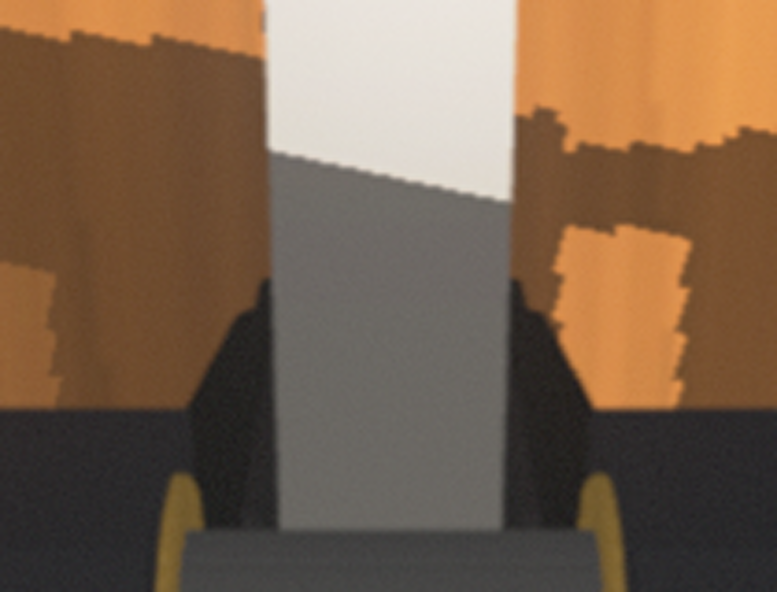

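View pics/s5z.png

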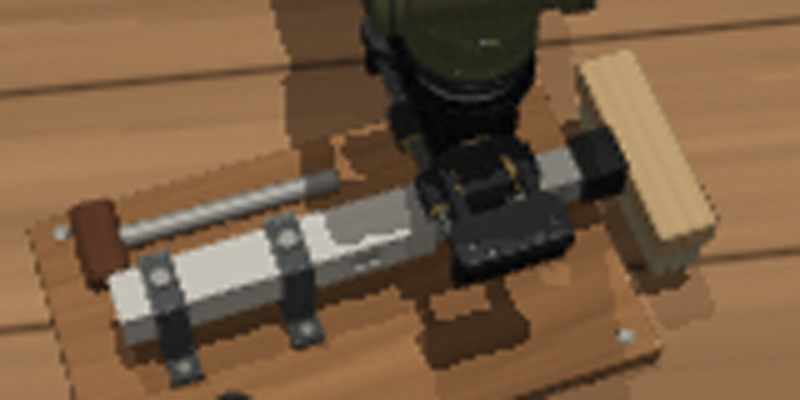

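Call:
carry_out:
  commands:
    - {"tx": -0.03, "ty": 0, "tz": 0, "ax": 0, "ay": 0, "az": 0, "hand": -1}
    - {"tx": -0.06, "ty": 0, "tz": 0, "ax": 0, "ay": 0, "az": 0, "hand": -1}
    - {"tx": -0.09, "ty": 0, "tz": 0, "ax": 0, "ay": 0, "az": 0, "hand": -1}
    - {"tx": -0.12, "ty": 0, "tz": 0, "ax": 0, "ay": 0, "az": 0, "hand": -1}
    - {"tx": -0.15, "ty": 0, "tz": 0, "ax": 0, "ay": 0, "az": 0, "hand": -1}
    - {"tx": -0.18, "ty": 0, "tz": 0, "ax": 0, "ay": 0, "az": 0, "hand": -1}
    - {"tx": -0.18, "ty": 0, "tz": 0, "ax": 0, "ay": 0, "az": 0, "hand": -1}

```text
clock: 5.5
eef_pos: [0.5752, 0.0696, 0.0557]
tcp_rot: [1.959, 2.455, 0.002]
force: [4.4, 3.7, -3.7]
grip_width: 0.0249
```

Run:
```python
from h import *
swz(); print(state()['force'],state()['torque'],state()['grip_width'])
# head displacement
import numpy as np
d=np.array([-np.sin(A),np.cos(A)])
c1=snap('scene','scene6.png')
for f in ('scene0','scene5','scene6','top0','top5'):
    c=load(f);P=cloud(c); hsv=cv2.cvtColor(c['pixels'],cv2.COLOR_RGB2HSV)
    hd=(P[...,0]>.4)&(P[...,0]<.7)&(P[...,1]>.12)&(P[...,1]<.3)&(P[...,2]>.075)&(P[...,2]<.105)&(hsv[...,1]>60)&(hsv[...,2]>120)
    vv,uu=np.nonzero(hd); p=onplane(c,np.stack([uu,vv],1),.089)
    r=cv2.minAreaRect((p[:,:2]*1000).astype(np.float32)); print(f,'s centre',(np.array(r[0])/1000-AX0)@d,r[1])
```

```text
tcp s 0.0626 w -0.0018 z 0.0557
[ 4.3991175   3.71712925 -3.73752461] [ 0.44392187 -0.77114238 -0.02863066] 0.024934645082542336
scene0 s centre 0.17516489644455402 (138.29336547851562, 112.4607925415039)
scene5 s centre 0.16900520667943505 (137.76560974121094, 80.03791809082031)
scene6 s centre 0.16166593892104955 (137.75167846679688, 85.76951599121094)
top0 s centre 0.21367794417445815 (140.83448791503906, 39.7664794921875)
top5 s centre 0.19189956030189026 (141.95758056640625, 39.88528060913086)
```

Call:
carry_out:
  commands:
    - {"tx": -0.03, "ty": 0, "tz": 0, "ax": 0, "ay": 0, "az": 0, "hand": -1}
    - {"tx": -0.06, "ty": 0, "tz": 0, "ax": 0, "ay": 0, "az": 0, "hand": -1}
    - {"tx": -0.08, "ty": 0, "tz": 0, "ax": 0, "ay": 0, "az": 0, "hand": -1}
    - {"tx": -0.1, "ty": 0, "tz": 0, "ax": 0, "ay": 0, "az": 0, "hand": -1}
    - {"tx": -0.12, "ty": 0, "tz": 0, "ax": 0, "ay": 0, "az": 0, "hand": -1}
    - {"tx": -0.12, "ty": 0, "tz": 0, "ax": 0, "ay": 0, "az": 0, "hand": -1}

```text
clock: 6.05
eef_pos: [0.576, 0.0661, 0.0557]
tcp_rot: [1.959, 2.456, 0.002]
force: [5.0, 4.1, -3.3]
grip_width: 0.0248
```

Run:
```python
from h import *
swz(); print(state()['force'],state()['torque'],state()['grip_width'])
d=np.array([-np.sin(A),np.cos(A)])
snap('top','top7.png');c=snap('wrist','w7.png')
for f in ('top0','top5','top7'):
    c=load(f);P=cloud(c); hsv=cv2.cvtColor(c['pixels'],cv2.COLOR_RGB2HSV)
    hd=(P[...,0]>.4)&(P[...,0]<.7)&(P[...,1]>.12)&(P[...,1]<.3)&(P[...,2]>.075)&(P[...,2]<.105)&(hsv[...,1]>60)&(hsv[...,2]>120)
    vv,uu=np.nonzero(hd); p=onplane(c,np.stack([uu,vv],1),.089)
    r=cv2.minAreaRect((p[:,:2]*1000).astype(np.float32)); print(f,'s centre',(np.array(r[0])/1000-AX0)@d,r[1])
c=load('w7');im=c['pixels'][150:330,150:400,::-1]
cv2.imwrite('pics/w7z.png',cv2.resize(im,None,fx=3.2,fy=3.2,interpolation=cv2.INTER_CUBIC))
```

```text
tcp s 0.0590 w -0.0018 z 0.0557
[ 4.96462653  4.0805097  -3.29254855] [ 0.47663502 -0.78611533 -0.05684527] 0.024783781897724837
top0 s centre 0.21367794417445815 (140.83448791503906, 39.7664794921875)
top5 s centre 0.19189956030189026 (141.95758056640625, 39.88528060913086)
top7 s centre 0.18390321891991207 (140.22837829589844, 39.88024139404297)
```

Call:
carry_out:
  commands:
    - {"tx": -0.02, "ty": 0, "tz": 0, "ax": 0, "ay": 0, "az": 0, "hand": -1}
    - {"tx": -0.04, "ty": 0, "tz": 0, "ax": 0, "ay": 0, "az": 0, "hand": -1}
    - {"tx": -0.05, "ty": 0, "tz": 0, "ax": 0, "ay": 0, "az": 0, "hand": -1}
    - {"tx": -0.05, "ty": 0, "tz": 0, "ax": 0, "ay": 0, "az": 0, "hand": -1}

```text
clock: 6.48
eef_pos: [0.5763, 0.0647, 0.0557]
tcp_rot: [1.959, 2.456, 0.002]
force: [4.0, 4.1, -1.9]
grip_width: 0.025
```

Run:
```python
from h import *
swz(); print(state()['force'],state()['torque'],state()['grip_width'])
```

```text
tcp s 0.0576 w -0.0018 z 0.0557
[ 4.04857533  4.08000488 -1.86186129] [ 0.53318585 -0.78340718  0.03154575] 0.025044181535502228
```

Call:
carry_out:
  commands:
    - {"tx": 0, "ty": 0, "tz": 0, "ax": 0, "ay": 0, "az": 0, "hand": 0.26}
    - {"tx": 0, "ty": 0, "tz": 0, "ax": 0, "ay": 0, "az": 0, "hand": 0.26}
    - {"tx": 0, "ty": 0, "tz": 0, "ax": 0, "ay": 0, "az": 0, "hand": 0.26}
    - {"tx": 0, "ty": 0, "tz": 0, "ax": 0, "ay": 0, "az": 0, "hand": 0.26}
    - {"tx": 0, "ty": 0, "tz": 0, "ax": 0, "ay": 0, "az": 0, "hand": 0.26}

```text
clock: 6.9
eef_pos: [0.5756, 0.0641, 0.0556]
tcp_rot: [-1.959, -2.455, 0.001]
force: [-0.3, -0.3, 0.1]
grip_width: 0.053
```

Run:
```python
from h import *
swz(); print(state()['force'],state()['torque'],state()['grip_width'])
c=snap('wrist','w8.png')
im=c['pixels'][150:330,150:400,::-1]
cv2.imwrite('pics/w8z.png',cv2.resize(im,None,fx=3.2,fy=3.2,interpolation=cv2.INTER_CUBIC))
```

```text
tcp s 0.0572 w -0.0027 z 0.0556
[-0.25677511 -0.27690051  0.14113803] [-0.04641104 -0.14347294 -0.00307851] 0.05301368869642996
```

View pics/w8z.png

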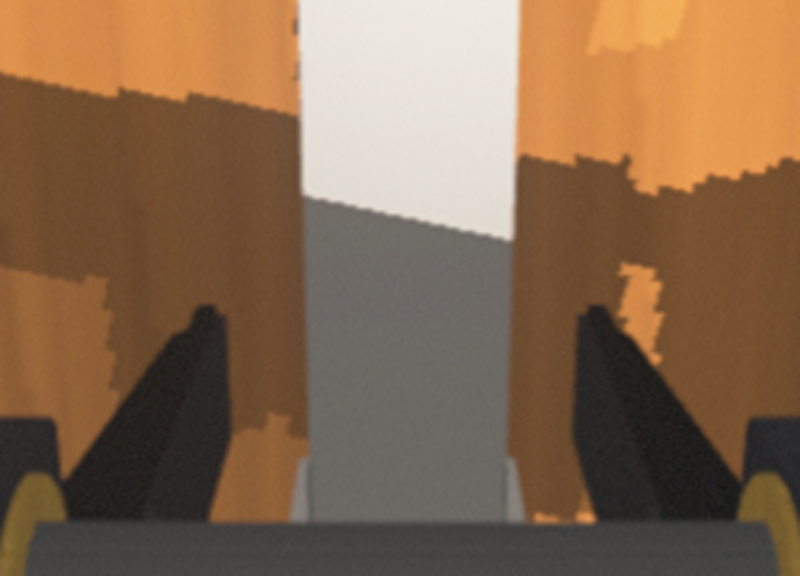

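Call:
carry_out:
  commands:
    - {"tx": 0, "ty": 0, "tz": -0.8, "ax": 0, "ay": 0, "az": 0, "hand": 0.4}
    - {"tx": 0, "ty": 0, "tz": -1.7, "ax": 0, "ay": 0, "az": 0, "hand": 0.4}
    - {"tx": 0, "ty": 0, "tz": -2.5, "ax": 0, "ay": 0, "az": 0, "hand": 0.4}
    - {"tx": 0.6, "ty": 0.03, "tz": -2.5, "ax": 0, "ay": 0, "az": 0, "hand": 0.4}
    - {"tx": 1.8, "ty": 0.03, "tz": -2.5, "ax": 0, "ay": 0, "az": 0, "hand": -1}
    - {"tx": 3.0, "ty": 0.03, "tz": -2.5, "ax": 0, "ay": 0, "az": 0, "hand": -1}
    - {"tx": 4.2, "ty": 0.03, "tz": -2.5, "ax": 0, "ay": 0, "az": 0, "hand": -1}
    - {"tx": 5.4, "ty": 0.03, "tz": -2.5, "ax": 0, "ay": 0, "az": 0, "hand": -1}
    - {"tx": 6.1, "ty": 0.03, "tz": -2.5, "ax": 0, "ay": 0, "az": 0, "hand": -1}
    - {"tx": 6.1, "ty": 0.03, "tz": -2.5, "ax": 0, "ay": 0, "az": 0, "hand": -1}

```text
clock: 7.78
eef_pos: [0.5349, 0.2463, 0.1307]
tcp_rot: [-1.953, -2.459, -0.001]
force: [0.0, -0.5, 0.5]
grip_width: 0.0316
```

Run:
```python
from h import *
swz(); print(state()['force'],state()['torque'],state()['grip_width']); goal(pt(.24,-.0015,.06))
d=np.array([-np.sin(A),np.cos(A)]);n=np.array([d[1],-d[0]])
snap('top','top9.png');snap('scene','scene9.png')
for f in ('top7','top9'):
    c=load(f);P=cloud(c); hsv=cv2.cvtColor(c['pixels'],cv2.COLOR_RGB2HSV)
    hd=(P[...,0]>.4)&(P[...,0]<.7)&(P[...,1]>.12)&(P[...,1]<.3)&(P[...,2]>.075)&(P[...,2]<.105)&(hsv[...,1]>60)&(hsv[...,2]>120)
    vv,uu=np.nonzero(hd); p=onplane(c,np.stack([uu,vv],1),.089)
    r=cv2.minAreaRect((p[:,:2]*1000).astype(np.float32)); q=np.array(r[0])/1000-AX0; print(f,'s centre',q@d,q@n,r[1])
c=load('scene9'); im=c['pixels'][190:270,205:365,::-1]
cv2.imwrite('pics/s9z.png',cv2.resize(im,None,fx=5,fy=5,interpolation=cv2.INTER_CUBIC))
```

```text
tcp s 0.2439 w -0.0015 z 0.1307
[ 0.01900793 -0.4919302   0.52887162] [-0.05643911 -0.08936887 -0.02262171] 0.03158623639856789
clock 7.7833 pos [0.5349 0.2463 0.1307] F [ 0.02 -0.49  0.53] w 0.0316
shift units [-1.310e-01 -1.000e-03  2.357e+00] turn [-0.02 -0.05  0.14]
top7 s centre 0.18390321891991207 -0.0016166123264614708 (140.22837829589844, 39.88024139404297)
top9 s centre 0.1831078579413099 -0.0009234639541346323 (138.6338348388672, 39.33148956298828)
```

View pics/s9z.png

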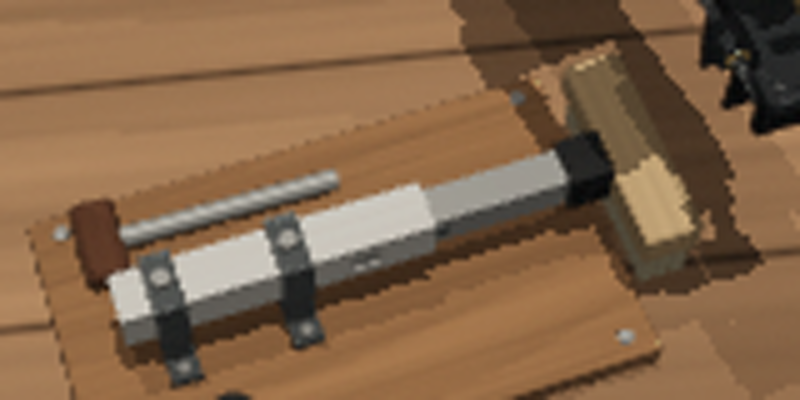

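The buttons are started: the scene crop shows only a dark sliver of the far button at the mouth (440,228), and the brush hasn't moved since I let go. Next I'll go down behind the brush back with the fingers shut.

Call:
carry_out:
  commands:
    - {"tx": -0.1, "ty": 0, "tz": 0.8, "ax": 0, "ay": 0, "az": 0, "hand": -1}
    - {"tx": -0.1, "ty": 0, "tz": 1.6, "ax": 0, "ay": 0, "az": 0, "hand": -1}
    - {"tx": -0.1, "ty": 0, "tz": 2.35, "ax": 0, "ay": 0, "az": 0, "hand": -1}
    - {"tx": -0.1, "ty": 0, "tz": 2.35, "ax": 0, "ay": 0, "az": 0, "hand": -1}
    - {"tx": -0.3, "ty": 0, "tz": 2.35, "ax": 0, "ay": 0, "az": 0, "hand": -1}
    - {"tx": -0.5, "ty": 0, "tz": 2.35, "ax": 0, "ay": 0, "az": 0, "hand": -1}
    - {"tx": -0.7, "ty": 0, "tz": 2.35, "ax": 0, "ay": 0, "az": 0, "hand": -1}
    - {"tx": -0.7, "ty": 0, "tz": 2.35, "ax": 0, "ay": 0, "az": 0, "hand": -1}

```text
clock: 8.55
eef_pos: [0.5426, 0.2214, 0.0622]
tcp_rot: [1.96, 2.453, 0.004]
force: [0.1, 0.2, -0.2]
grip_width: 0.0006
```

Run:
```python
from h import *
swz(); print(state()['force'],state()['torque'],state()['grip_width'])
```

```text
tcp s 0.2178 w 0.0004 z 0.0622
[ 0.12333849  0.21859377 -0.18116137] [-0.01573084 -0.10088859  0.02355296] 0.000575636020569463
```

Call:
carry_out:
  commands:
    - {"tx": -0.06, "ty": -0.03, "tz": 0, "ax": 0, "ay": 0, "az": 0, "hand": -1}
    - {"tx": -0.12, "ty": -0.03, "tz": 0, "ax": 0, "ay": 0, "az": 0, "hand": -1}
    - {"tx": -0.18, "ty": -0.03, "tz": 0, "ax": 0, "ay": 0, "az": 0, "hand": -1}
    - {"tx": -0.24, "ty": -0.03, "tz": 0, "ax": 0, "ay": 0, "az": 0, "hand": -1}
    - {"tx": -0.3, "ty": -0.03, "tz": 0, "ax": 0, "ay": 0, "az": 0, "hand": -1}
    - {"tx": -0.36, "ty": -0.03, "tz": 0, "ax": 0, "ay": 0, "az": 0, "hand": -1}
    - {"tx": -0.36, "ty": -0.03, "tz": 0, "ax": 0, "ay": 0, "az": 0, "hand": -1}

```text
clock: 9.13
eef_pos: [0.5421, 0.2144, 0.0609]
tcp_rot: [-1.957, -2.453, -0.006]
force: [-2.3, 8.6, 2.2]
grip_width: 0.0006
```

```bash
cat >> h.py <<'E'
def rep(f):
    d=np.array([-np.sin(A),np.cos(A)]);n=np.array([d[1],-d[0]])
    swz(); s=state(); F=s['force']; print('clock',s['clock'],'F along d %.2f lat %.2f z %.2f'%(F[:2]@d,F[:2]@n,F[2]))
    c=snap('top',f+'.png');P=cloud(c); hsv=cv2.cvtColor(c['pixels'],cv2.COLOR_RGB2HSV)
    hd=(P[...,0]>.4)&(P[...,0]<.7)&(P[...,1]>.1)&(P[...,1]<.3)&(P[...,2]>.075)&(P[...,2]<.105)&(hsv[...,1]>60)&(hsv[...,2]>90)
    vv,uu=np.nonzero(hd); p=onplane(c,np.stack([uu,vv],1),.089)
    r=cv2.minAreaRect((p[:,:2]*1000).astype(np.float32)); q=np.array(r[0])/1000-AX0; print('head s',(q@d).round(4),r[1])
E
python3 -c "
from h import *
rep('t10')"
```

```text
tcp s 0.2112 w -0.0016 z 0.0609
clock 9.1333 F along d 8.92 lat -0.35 z 2.17
head s 0.1543 (55.09453582763672, 22.61625862121582)
```

Call:
carry_out:
  commands:
    - {"tx": -0.02, "ty": 0, "tz": 0, "ax": 0, "ay": 0, "az": 0, "hand": -1}
    - {"tx": -0.04, "ty": 0, "tz": 0, "ax": 0, "ay": 0, "az": 0, "hand": -1}
    - {"tx": -0.04, "ty": 0, "tz": 0, "ax": 0, "ay": 0, "az": 0, "hand": -1}

```text
clock: 9.43
eef_pos: [0.5424, 0.2135, 0.0609]
tcp_rot: [-1.957, -2.453, -0.007]
force: [-2.3, 9.9, 1.2]
grip_width: 0.0003
```

```bash
python3 -c "
from h import *
rep('t11')
c=snap('scene','s11.png'); im=c['pixels'][190:270,205:365,::-1]
cv2.imwrite('pics/s11z.png',cv2.resize(im,None,fx=5,fy=5,interpolation=cv2.INTER_CUBIC))
snap('wrist','w11.png')"
```

```text
tcp s 0.2102 w -0.0016 z 0.0609
clock 9.4333 F along d 10.20 lat -0.01 z 1.23
head s 0.1466 (52.92576599121094, 2.3564529418945312)
```

View pics/s11z.png

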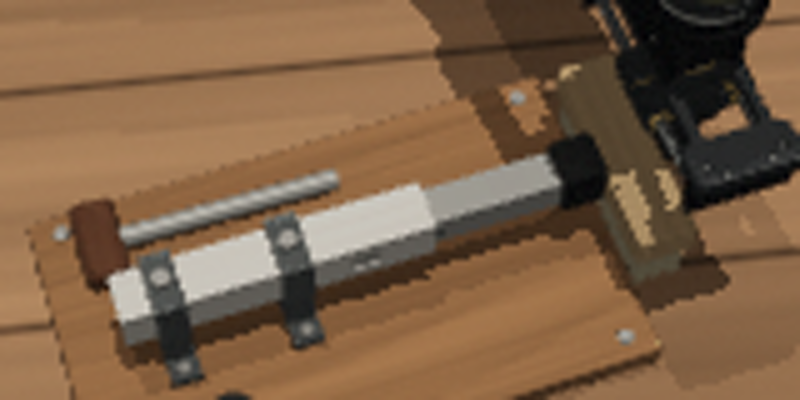

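View pics/w11.png

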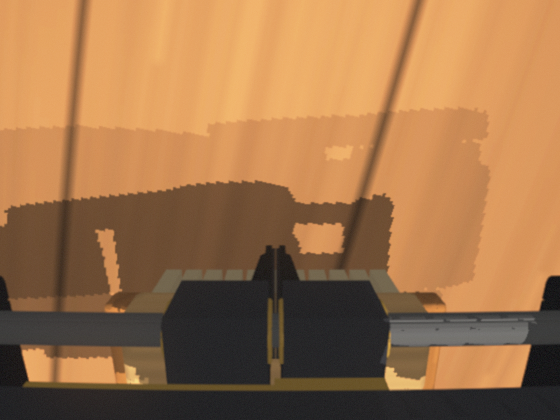

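Call:
carry_out:
  commands:
    - {"tx": -0.06, "ty": 0, "tz": 0, "ax": 0, "ay": 0, "az": 0, "hand": -1}
    - {"tx": -0.12, "ty": 0, "tz": 0, "ax": 0, "ay": 0, "az": 0, "hand": -1}
    - {"tx": -0.18, "ty": 0, "tz": 0, "ax": 0, "ay": 0, "az": 0, "hand": -1}
    - {"tx": -0.24, "ty": 0, "tz": 0, "ax": 0, "ay": 0, "az": 0, "hand": -1}
    - {"tx": -0.3, "ty": 0, "tz": 0, "ax": 0, "ay": 0, "az": 0, "hand": -1}
    - {"tx": -0.36, "ty": 0, "tz": 0, "ax": 0, "ay": 0, "az": 0, "hand": -1}
    - {"tx": -0.42, "ty": 0, "tz": 0, "ax": 0, "ay": 0, "az": 0, "hand": -1}
    - {"tx": -0.48, "ty": 0, "tz": 0, "ax": 0, "ay": 0, "az": 0, "hand": -1}
    - {"tx": -0.54, "ty": 0, "tz": 0, "ax": 0, "ay": 0, "az": 0, "hand": -1}

```text
clock: 10.33
eef_pos: [0.5458, 0.198, 0.0609]
tcp_rot: [-1.957, -2.453, -0.007]
force: [-2.8, 10.6, 2.2]
grip_width: 0.0008
```

```bash
python3 -c "
from h import *
rep('t12')"
```

```text
tcp s 0.1943 w -0.0017 z 0.0609
clock 10.3333 F along d 10.93 lat -0.40 z 2.17
head s 0.1117 (6.110407412052155e-05, 22.310699462890625)
```

Moving smoothly at about 11 N. About 29 mm remains.

Call:
carry_out:
  commands:
    - {"tx": -0.06, "ty": 0, "tz": 0, "ax": 0, "ay": 0, "az": 0, "hand": -1}
    - {"tx": -0.12, "ty": 0, "tz": 0, "ax": 0, "ay": 0, "az": 0, "hand": -1}
    - {"tx": -0.18, "ty": 0, "tz": 0, "ax": 0, "ay": 0, "az": 0, "hand": -1}
    - {"tx": -0.24, "ty": 0, "tz": 0, "ax": 0, "ay": 0, "az": 0, "hand": -1}
    - {"tx": -0.3, "ty": 0, "tz": 0, "ax": 0, "ay": 0, "az": 0, "hand": -1}
    - {"tx": -0.36, "ty": 0, "tz": 0, "ax": 0, "ay": 0, "az": 0, "hand": -1}
    - {"tx": -0.42, "ty": 0, "tz": 0, "ax": 0, "ay": 0, "az": 0, "hand": -1}
    - {"tx": -0.48, "ty": 0, "tz": 0, "ax": 0, "ay": 0, "az": 0, "hand": -1}
    - {"tx": -0.54, "ty": 0, "tz": 0, "ax": 0, "ay": 0, "az": 0, "hand": -1}

```text
clock: 11.13
eef_pos: [0.5494, 0.1822, 0.0609]
tcp_rot: [-1.957, -2.453, -0.007]
force: [-3.0, 10.3, 2.6]
grip_width: 0.0002
```

```bash
python3 -c "
from h import *
rep('t13')"
```

```text
tcp s 0.1781 w -0.0017 z 0.0609
clock 11.1333 F along d 10.74 lat -0.66 z 2.62
head s 0.1237 (0.0, 0.0)
```

Call:
carry_out:
  commands:
    - {"tx": -0.05, "ty": 0, "tz": 0, "ax": 0, "ay": 0, "az": 0, "hand": -1}
    - {"tx": -0.1, "ty": 0, "tz": 0, "ax": 0, "ay": 0, "az": 0, "hand": -1}
    - {"tx": -0.15, "ty": 0, "tz": 0, "ax": 0, "ay": 0, "az": 0, "hand": -1}
    - {"tx": -0.2, "ty": 0, "tz": 0, "ax": 0, "ay": 0, "az": 0, "hand": -1}
    - {"tx": -0.25, "ty": 0, "tz": 0, "ax": 0, "ay": 0, "az": 0, "hand": -1}
    - {"tx": -0.3, "ty": 0, "tz": 0, "ax": 0, "ay": 0, "az": 0, "hand": -1}

```text
clock: 11.68
eef_pos: [0.5515, 0.1732, 0.0609]
tcp_rot: [-1.957, -2.453, -0.006]
force: [-3.4, 10.2, 3.0]
grip_width: 0.0002
```

Call:
carry_out:
  commands:
    - {"tx": -0.03, "ty": 0, "tz": 0, "ax": 0, "ay": 0, "az": 0, "hand": -1}
    - {"tx": -0.06, "ty": 0, "tz": 0, "ax": 0, "ay": 0, "az": 0, "hand": -1}

```text
clock: 11.85
eef_pos: [0.5524, 0.1694, 0.0607]
tcp_rot: [-1.958, -2.456, -0.002]
force: [-1.5, 7.1, 4.3]
grip_width: 0.0005
```

```bash
python3 -c "
from h import *
swz();print(state()['force'])"
```

```text
tcp s 0.1650 w -0.0017 z 0.0607
[-1.53593857  7.14063127  4.25902758]
```

The force dropped and the brush jumped forward, so a button may have popped. I'll look before pushing further.

```bash
python3 -c "
from h import *
c=snap('scene','s14.png'); im=c['pixels'][205:265,220:340,::-1]
cv2.imwrite('pics/s14z.png',cv2.resize(im,None,fx=6.6,fy=6.6,interpolation=cv2.INTER_CUBIC))
c=snap('top','t14.png'); im=c['pixels'][160:220,230:330,::-1]
cv2.imwrite('pics/t14z.png',cv2.resize(im,None,fx=8,fy=8,interpolation=cv2.INTER_CUBIC))
swz();print(state()['force'])"
```

```text
tcp s 0.1651 w -0.0017 z 0.0607
[-1.97699989  5.10300762  2.96669007]
```

View pics/s14z.png

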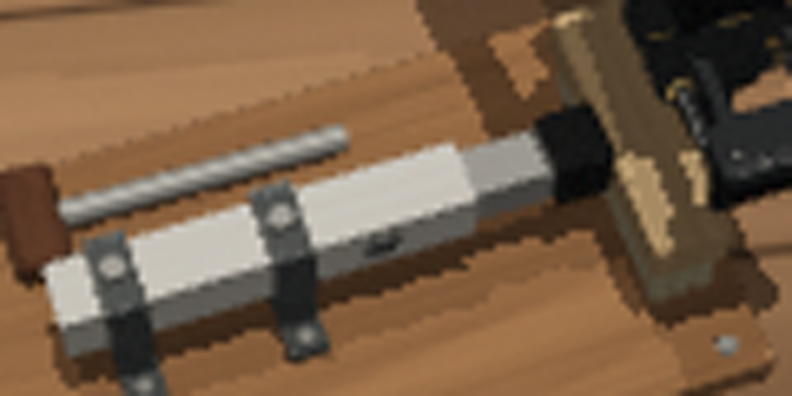

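View pics/t14z.png

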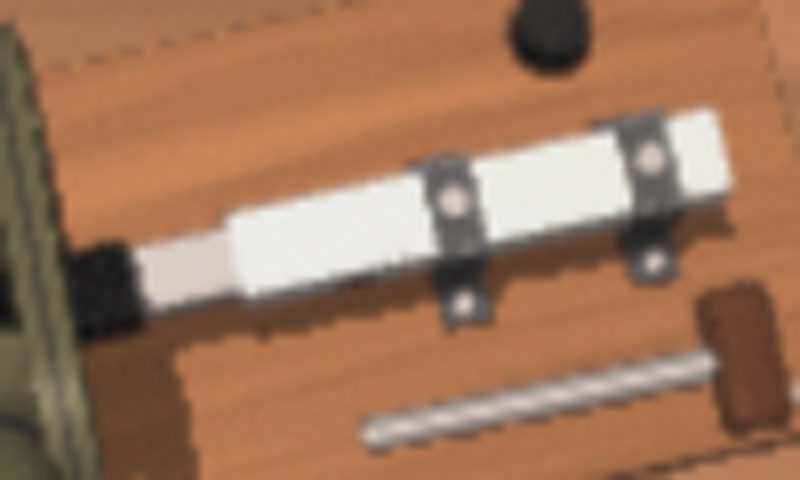

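Call:
carry_out:
  commands:
    - {"tx": 0.2, "ty": 0, "tz": 0, "ax": 0, "ay": 0, "az": 0, "hand": -1}
    - {"tx": 0.5, "ty": 0, "tz": 0, "ax": 0, "ay": 0, "az": 0, "hand": -1}
    - {"tx": 0.8, "ty": 0, "tz": 0, "ax": 0, "ay": 0, "az": 0, "hand": -1}
    - {"tx": 0.8, "ty": 0, "tz": 0, "ax": 0, "ay": 0, "az": 0, "hand": -1}
    - {"tx": 0.8, "ty": 0, "tz": -1.2, "ax": 0, "ay": 0, "az": 0, "hand": -1}
    - {"tx": 0.8, "ty": 0, "tz": -2.4, "ax": 0, "ay": 0, "az": 0, "hand": -1}
    - {"tx": 0.8, "ty": 0, "tz": -3.5, "ax": 0, "ay": 0, "az": 0, "hand": -1}
    - {"tx": 0.2, "ty": 0, "tz": -3.8, "ax": 0, "ay": 0, "az": 0, "hand": 1}
    - {"tx": -0.8, "ty": 0, "tz": -3.8, "ax": 0, "ay": 0, "az": 0, "hand": 1}
    - {"tx": -1.8, "ty": 0, "tz": -3.8, "ax": 0, "ay": 0, "az": 0, "hand": 1}

```text
clock: 12.78
eef_pos: [0.5652, 0.1157, 0.176]
tcp_rot: [1.954, 2.456, 0.003]
force: [0.1, -0.6, -0.1]
grip_width: 0.0152
```

```bash
python3 -c "
from h import *
swz();print(state()['force']);goal(pt(.015,-.0015,.165));rep('t15')"
```

```text
tcp s 0.1098 w -0.0013 z 0.1760
[ 0.12237121 -0.61714607 -0.08923141]
clock 12.7833 pos [0.5652 0.1157 0.176 ] F [ 0.12 -0.62 -0.09] w 0.0152
shift units [-3.16  -0.011  0.37 ] turn [0.18 0.06 0.04]
tcp s 0.1098 w -0.0013 z 0.1760
clock 12.7833 F along d -0.63 lat -0.02 z -0.09
head s 0.1515 (0.0, 0.0)
```

Call:
carry_out:
  commands:
    - {"tx": -1.2, "ty": 0, "tz": 0, "ax": 0, "ay": 0, "az": 0, "hand": 1}
    - {"tx": -2.2, "ty": 0, "tz": 0.2, "ax": 0, "ay": 0, "az": 0, "hand": 1}
    - {"tx": -3.0, "ty": 0, "tz": 0.35, "ax": 0, "ay": 0, "az": 0, "hand": 1}
    - {"tx": -3.0, "ty": 0, "tz": 0.35, "ax": 0, "ay": 0, "az": 0, "hand": 1}
    - {"tx": -3.0, "ty": 0, "tz": 0.35, "ax": 0, "ay": 0, "az": 0, "hand": 1}
    - {"tx": -3.0, "ty": 0, "tz": 0.35, "ax": 0, "ay": 0, "az": 0, "hand": 1}

```text
clock: 13.33
eef_pos: [0.5841, 0.0286, 0.1635]
tcp_rot: [-1.959, -2.455, 0.0]
force: [-0.3, -0.5, 0.4]
grip_width: 0.059
```

```bash
python3 -c "
from h import *
rep('t16')
c=snap('wrist','w16.png'); im=c['pixels'][80:300,150:400,::-1]
cv2.imwrite('pics/w16z.png',cv2.resize(im,None,fx=2.7,fy=2.7,interpolation=cv2.INTER_CUBIC))"
```

```text
tcp s 0.0207 w -0.0024 z 0.1635
clock 13.3333 F along d -0.42 lat -0.41 z 0.40
head s 0.1334 (140.74803161621094, 39.72660827636719)
```

View pics/w16z.png

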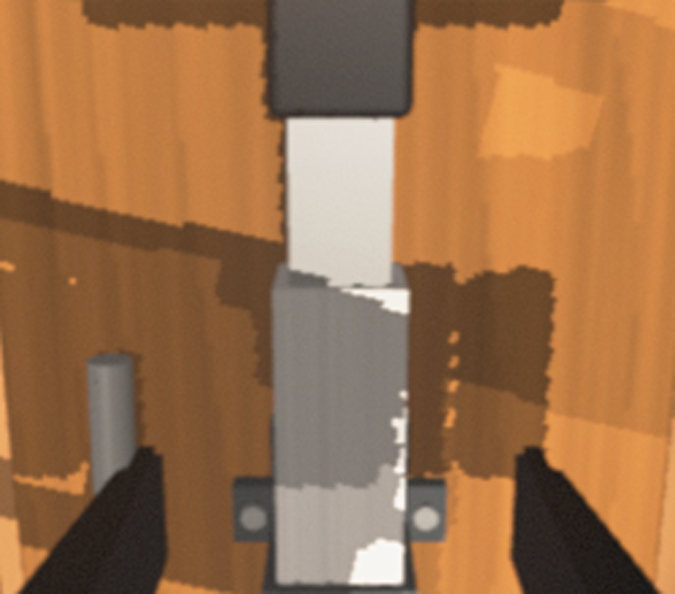

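Call:
carry_out:
  commands:
    - {"tx": -0.3, "ty": -1.2, "tz": -0.3, "ax": 0, "ay": 0, "az": 0, "hand": 1}
    - {"tx": -0.3, "ty": -2.2, "tz": -0.3, "ax": 0, "ay": 0, "az": 0, "hand": 1}
    - {"tx": -0.3, "ty": -2.2, "tz": -0.3, "ax": 0, "ay": 0, "az": 0, "hand": 1}
    - {"tx": -0.3, "ty": -2.2, "tz": -0.3, "ax": 0, "ay": 0, "az": 0, "hand": 1}

```text
clock: 13.77
eef_pos: [0.5212, 0.0054, 0.1729]
tcp_rot: [1.958, 2.456, 0.001]
force: [0.3, -0.0, 0.1]
grip_width: 0.0921
```

```bash
python3 -c "
from h import *
c=snap('wrist','w17.png'); im=c['pixels'][130:300,290:450,::-1]
cv2.imwrite('pics/w17z.png',cv2.resize(im,None,fx=3.5,fy=3.5,interpolation=cv2.INTER_CUBIC))"
```

```text
(no output)
```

View pics/w17z.png

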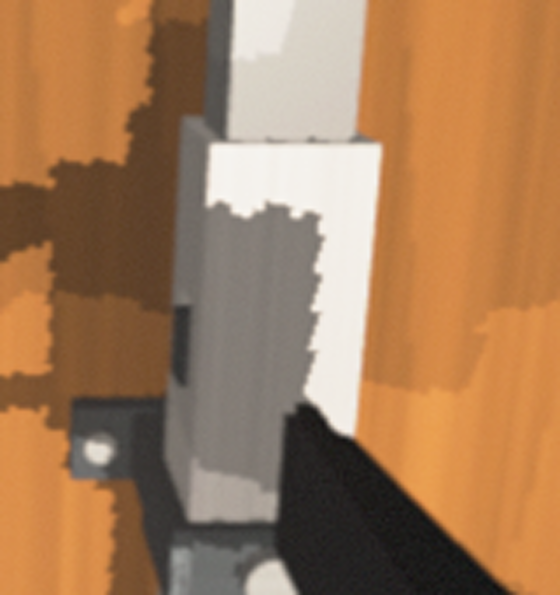

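Call:
carry_out:
  commands:
    - {"tx": 0, "ty": 1.2, "tz": 0, "ax": 0, "ay": 0, "az": 0, "hand": 1}
    - {"tx": 0, "ty": 2.4, "tz": 0, "ax": 0, "ay": 0, "az": 0, "hand": 1}
    - {"tx": 0, "ty": 3.6, "tz": 0, "ax": 0, "ay": 0, "az": 0, "hand": 1}
    - {"tx": 0, "ty": 4.4, "tz": 0, "ax": 0, "ay": 0, "az": 0, "hand": 1}
    - {"tx": 0, "ty": 4.4, "tz": 0, "ax": 0, "ay": 0, "az": 0, "hand": 1}
    - {"tx": 0, "ty": 4.4, "tz": 0, "ax": 0, "ay": 0, "az": 0, "hand": 1}

```text
clock: 14.32
eef_pos: [0.652, 0.035, 0.1721]
tcp_rot: [-1.957, -2.457, 0.001]
force: [0.5, 0.8, -0.1]
grip_width: 0.0952
```

```bash
python3 -c "
from h import *
c=snap('wrist','w18.png'); im=c['pixels'][130:300,110:270,::-1]
cv2.imwrite('pics/w18z.png',cv2.resize(im,None,fx=3.5,fy=3.5,interpolation=cv2.INTER_CUBIC))"
```

```text
(no output)
```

View pics/w18z.png

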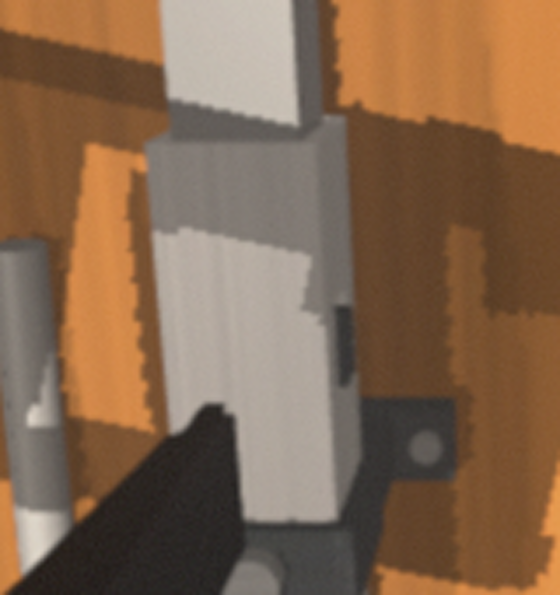

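```bash
python3 -c "
from h import *
d=np.array([-np.sin(A),np.cos(A)]);n=np.array([d[1],-d[0]])
for f,o,pts in (('w17',290,[(178,345),(183,330),(183,360),(178,270),(173,420)]),('w18',110,[(347,345),(343,330),(345,365),(345,270),(350,420)])):
    c=load(f);P=cloud(c)
    for x,y in pts:
        q=P[int(130+y/3.5),int(o+x/3.5)]; print(f,x,y,'s %.4f w %.4f z %.4f'%((q[:2]-AX0)@d,(q[:2]-AX0)@n,q[2]))
"
```

```text
w17 178 345 s -0.0010 w -0.0206 z 0.0801
w17 183 330 s 0.0027 w -0.0197 z 0.0820
w17 183 360 s -0.0039 w -0.0191 z 0.0809
w17 178 270 s 0.0107 w -0.0187 z 0.0649
w17 173 420 s -0.0228 w -0.0186 z 0.0697
w18 347 345 s -0.0011 w 0.0169 z 0.0806
w18 343 330 s 0.0019 w 0.0162 z 0.0802
w18 345 365 s -0.0053 w 0.0162 z 0.0819
w18 345 270 s 0.0117 w 0.0148 z 0.0690
w18 350 420 s -0.0233 w 0.0146 z 0.0687
```

Depth readings put both button faces about 2 mm proud of the outer tube's walls, 37.5 mm apart (37 expected). The brush is locked and the arm is clear of everything.

```bash
python3 -c "
from h import *
print(sign_off())"
```

```text
the job is handed in; nothing more can be done
None
```

The brush is back on the pole, and both buttons are out through the holes in the outer tube. I handed the job in at about 14.4 s of the 42 s allowed.

- **Pinching and starting:** I pinched the brush-side part of both buttons, and the fingers closed to 24.9 mm, which is flush. I then drew the tube about 31 mm in, so the buttons' front ends were roughly 5 mm under the mouth. The fingers stayed about 4 mm short of the mouth, and when I let go the brush stayed where it was.
- **Pushing on:** I pushed slowly on the brush back with shut fingers, at about 9–11 N. The force dropped to 7 N and the brush jumped forward, so I stopped there and backed off.
- **Last checks:** Wrist views from both sides showed a button in each hole. Depth readings put both faces about 2 mm proud of the walls, 37.5 mm apart (37 expected). The brush head had moved 80 mm from its start, which puts the buttons within the holes.

I did not tug the brush to test the lock. The end cap and trier looked undisturbed in the later pictures of the board, but I did not measure any of the other things on the table. Early camera readings of the mouth's position differed by up to about 4 mm; later views agreed to within 3 mm, and it caused no trouble.

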